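# Stack the supply cartons and lock the retainer

### The arm

A 7-joint arm with a two-finger parallel gripper is mounted at the origin on the work surface. World frame = base frame: x ahead of the robot, y to its left, z up, the work surface at z = 0. Lengths are in m, angles in rad, forces in N, time in s.
With the tool pointing down it reaches from about 0.425 to 0.825 m from the base axis. Payload 3.6 kg.
Tool frame: the origin (TCP) lies at the very end of the fingers, on their centre line; the grasp point (between the pads) lies 19 mm behind it; z points along the fingers, y is the line along which they close (so a half turn about z gives the same grasp; the last joint's range is limited). The gripper opens to 93 mm and grips with 3 to 60 N. Pads are 15 mm wide; open, the fingers measure 128 mm over their backs; the gripper's body (75 mm by 188 mm) begins 65 mm behind the grasp point.
Start: joints at [1.2, 0.615, -0.013, 1.423, 0.008, 1.103, -0.04], TCP at [0.219, -0.612, 0.219] pointing down, gripper open.
Joint ranges: [-3.12, 3.12], [-0.3, 2.06], [-1.34, 1.32], [0.26, 2.42], [-1.36, 4.5], [0.01, 1.98], [-2.84, 2.84]. Speed limits (rad/s): [2.79, 2.79, 3.14, 3.14, 3.14, 3.14, 3.14].

### API

Orientations are given as a rotation vector (axis times angle).
In Python, from rig import move_pose, move_straight, movej, command_gripper, sleep, solve_ik, read_state, grab_frame, MotionError, job_done gives the robot as it stands. Calls block until the motion is done:
- move_pose(position, orientation): joint-space move of the TCP to a pose.
- move_straight(position, rotation=None, max_speed=0.15): straight line of the TCP; rotation=None keeps the orientation; max_speed is the mean speed in m/s.
- movej(angles): joint-space move.
- command_gripper(opening, effort=None): finger opening in m; effort is the grip in N (None keeps the last); returns when the fingers have stopped.
- sleep(seconds).
- solve_ik(position, orientation): joint angles nearest the present ones, or None.
- read_state(): the state.
- grab_frame(name): name is "side" or "top"; returns a dict with "color" (384x512x3 uint8, red, green, blue), "vfov" (degrees; the focal length in pixels is half the picture's height over the tangent of half this angle, whatever the lens; pixels are square), "cx", "cy" (the principal point, pixels), "cam_to_world" (4x4, takes a point from camera to world coordinates). Camera axes: x right, y up, looking along -z (the intrinsics and any distortion apply to the point x, -y, -z); pixel columns grow to the right and rows downward; lengths in m; the calibration is good to about 2 mm. A picture is of the moment at which its call begins. There is no depth.
A pose or a line that the arm cannot do raises MotionError and nothing moves.
- job_done(): hands the job in; it is judged then, once.
The state is a dict: "time_s": time; "joint_positions": joint angles; "qd": joint speeds; "tau": joint torques, N m; "tool_pos": TCP position; "tool_rot": TCP orientation; "force": force on the tool from outside, world axes, zero at the start; "moment": the same for the moment, N m; "opening": finger opening in m; "grip_force": force on a finger pad.
Only numpy, scipy, OpenCV 4.12 (cv2) and the standard library are available. Lean on these libraries where they do the work, as an engineer would, in place of code of your own. Each camera call takes 0.05 s, during which the arm holds its last target. There are 200 camera calls.

### The job

Stack the two loose white cartons on the large one that already stands on the black stand, the middle-sized one first and the smallest on top, each set down gently, centred and square to the one below, without pushing the large carton out of place. Then swing the retainer arm round until the lock collar reaches its locked stop, with the knob over the finished stack. Let go of everything, and leave the bottle, the jar and the wooden massager alone.

Things in the scene. Friction and masses are not known exactly. Their poses are not given: they have to be found in the camera images.
- stand: Black fixed stand: plate 110 x 270 x 12 mm with an aluminium post. Origin on the table under the middle of the stack's place (plate top z = 12 mm); the plate spans own y -170 to +100 mm. Own y runs along the plate from post to stack. The post (22 mm diameter, top at z = 202 mm) is at own y = -130 mm and carries the lock collar with its retainer arm.
- carton_large: Largest closed white carton, 68 x 160 x 50 mm (own x, y, z), already on the stand, roughly along its y axis. Origin: centre of the underside. 0.4 to 0.9 kg.
- carton_mid: Middle closed white carton, 62 x 135 x 50 mm (own x, y, z), loose on the table. Origin: centre of the underside. 0.25 to 0.5 kg.
- carton_small: Smallest closed white carton, 56 x 105 x 40 mm (own x, y, z), loose on the table. Origin: centre of the underside. 0.14 to 0.28 kg.
- collar (a joint): Angle (rad) of the collar and retainer arm about the post; stays where left; grows clockwise seen from above. 0 to 0.5: parked, arm swung aside on the robot's side of the post. 1.95: locked, a hard stop at the white mark, arm along the stand's +y axis, knob over the middle of the stack's place. Turns with about 1 N at the knob.
- collar_axis (a point): Point on the collar's turning axis (upright, in the post), 168 mm above the table.
- collar_knob (a point): Middle of the black upright round knob at the arm's free end, 120 mm from the collar's axis. Knob: 24 mm diameter, from 174 to 216 mm above the table (this point at 195 mm). The arm under it is 18 mm wide; the rubber foot below is 162 mm above the table, 10 mm clear of the finished stack.
- oil_bottle: Bystander: standing amber bottle with white cap, 58 mm diameter, 130 mm tall. Origin: centre of the underside.
- balm_jar: Bystander: amber glass jar, 68 mm diameter, 55 mm tall. Origin: centre of the underside.
- wood_massager: Bystander: standing wooden massage knob with its handle up, 68 mm diameter, 112 mm tall. Origin: centre of the underside.
Things that resemble listed ones, but are neither listed nor needed, are in the scene too. What is shaped like the carton_small but red or yellow is not meant.

How it is judged:
By the outcome, as a careful person would: the job done as asked, in the order asked, and still so for the second after the job is handed in, with the robot touching nothing.
It also fails if it takes over 67 s, if anything falls off the work surface, if the arm or the gripper's body presses on something with over 40 N, if the wrist force passes 120 N, or if a joint passes its speed limit or range.

## Working session

There is one attempt and no reset: what is moved stays moved. The work goes in short steps, each a Python script; the robot and the scene stay as the last script left them, time stands still between calls to the robot, and variables do not carry over. Pictures are saved under pics/ and viewed, at most 10 in all, crops included, and the job is handed in when it is done.

```bash
ls; mkdir -p pics; python3 - <<'E'
from rig import *
import cv2,numpy as np
for n in("side","top"):
    f=grab_frame(n); cv2.imwrite(f"pics/{n}0.png",f["color"][:,:,::-1]); np.save(f"{n}0.npy",f,allow_pickle=True)
    print({k:(v if k!="color" else 0) for k,v in f.items()})
s=read_state();print(s)
E
```

```text
pics
{'color': 0, 'vfov': 55.14662987448276, 'cx': 262.72401724589594, 'cy': 192.6223591061744, 'cam_to_world': array([[-0.74613683,  0.5122151 , -0.42534166,  0.06206239],
       [-0.66577236, -0.56902271,  0.48265963,  0.61487522],
       [ 0.00519648,  0.64331085,  0.76558745,  1.03886724],
       [ 0.        ,  0.        ,  0.        ,  1.        ]])}
{'color': 0, 'vfov': 51.08615609121613, 'cx': 261.22726113479945, 'cy': 193.22112899084564, 'cam_to_world': array([[ 0.01447521,  0.99726075, -0.07253601,  0.45803723],
       [-0.99986918,  0.01496037,  0.00614964,  0.03552026],
       [ 0.00721796,  0.0724375 ,  0.99734684,  1.53184545],
       [ 0.        ,  0.        ,  0.        ,  1.        ]])}
{'time_s': 0.1, 'joint_positions': array([ 1.20049165,  0.61581934, -0.0126018 ,  1.42471334,  0.00813193,
        1.10342398, -0.04041893]), 'qd': array([-0.00050412, -0.00194101, -0.00020047, -0.00457088,  0.00014972,
       -0.00026727,  0.00066559]), 'tau': array([ 1.02623591e-03, -4.60041404e+01,  2.09983787e-01, -1.66243637e+01,
       -6.11864193e-02,  1.69562688e-02,  1.01476116e-04]), 'tool_pos': array([ 0.21885182, -0.6112949 ,  0.21760752]), 'tool_rot': array([-3.09304239e+00, -5.37078887e-01,  7.22699751e-04]), 'force': array([ 0.38823124, -0.47751908, -0.18234045]), 'moment': array([ 0.0097389 ,  0.02325343, -0.06890322]), 'grip_force': 0.0, 'opening': 0.09255195932022109}
```

View pics/side0.png

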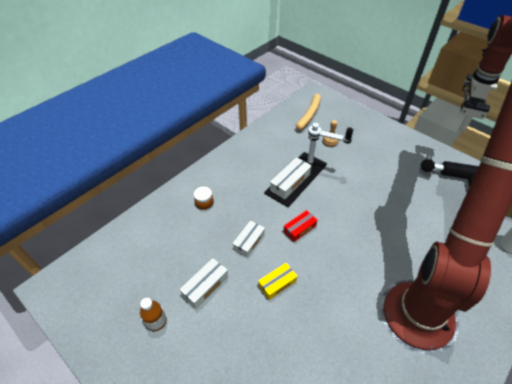

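View pics/top0.png

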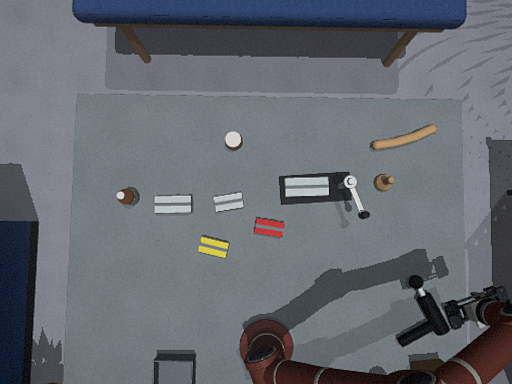

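```bash
cat > cam.py <<'E'
import numpy as np,cv2
def load(n): return np.load(n,allow_pickle=True).item()
def ray(f,uv):
    h=f["color"].shape[0];F=h/2/np.tan(np.radians(f["vfov"])/2);uv=np.atleast_2d(uv).astype(float)
    d=np.c_[(uv[:,0]-f["cx"])/F,-(uv[:,1]-f["cy"])/F,-np.ones(len(uv))]
    T=f["cam_to_world"];return T[:3,3],d@T[:3,:3].T
def onplane(f,uv,z):
    o,d=ray(f,uv);return o+d*((z-o[2])/d[:,2])[:,None]
def tri(f,a,g,b):
    o,d=ray(f,a);p,e=ray(g,b);out=[]
    for x,y in zip(d,e):
        A=np.c_[x,-y];s=np.linalg.lstsq(A,p-o,rcond=None)[0];q,r=o+s[0]*x,p+s[1]*y
        out.append([*(q+r)/2,np.linalg.norm(q-r)])
    return np.array(out)
def project(f,P):
    T=f["cam_to_world"];c=(np.atleast_2d(P)-T[:3,3])@T[:3,:3];h=f["color"].shape[0];F=h/2/np.tan(np.radians(f["vfov"])/2)
    return np.c_[f["cx"]+F*c[:,0]/-c[:,2],f["cy"]-F*c[:,1]/-c[:,2]]
E
python3 - <<'E'
import cv2,numpy as np
from cam import *
s=load("side0.npy");t=load("top0.npy")
a=s["color"][145:310,170:340];b=t["color"][165:240,140:390]
A=cv2.resize(a,None,fx=3,fy=3,interpolation=cv2.INTER_CUBIC)[:330]
def c(f,x,y,w,h,k):return cv2.resize(f["color"][y:y+h,x:x+w],None,fx=k,fy=k,interpolation=cv2.INTER_CUBIC)
L=np.vstack([c(s,175,220,100,85,4)[:340],c(t,145,185,105,32,4)[:,:400]])
R=np.vstack([c(s,260,115,100,85,4)[:340],c(t,275,165,100,55,4)])
H=max(len(L),len(R));p=lambda m:np.pad(m,((0,H-len(m)),(0,0),(0,0)))
cv2.imwrite("pics/crop.png",np.hstack([p(L),p(R)])[:,:,::-1]);print(H)
hsv=cv2.cvtColor(t["color"],cv2.COLOR_RGB2HSV)
print(t["color"][198:212,165],t["color"][204,150:160].tolist())
E
```

```text
560
[[186 196 198]
 [184 196 194]
 [188 199 197]
 [183 196 198]
 [174 185 189]
 [ 92 101 108]
 [ 98 107 110]
 [120 129 135]
 [178 187 191]
 [189 201 199]
 [183 194 195]
 [187 197 200]
 [184 194 195]
 [190 201 200]] [[124, 130, 136], [122, 131, 131], [117, 125, 127], [110, 120, 125], [108, 116, 122], [97, 101, 112], [95, 103, 114], [94, 103, 109], [95, 102, 112], [98, 102, 111]]
```

View pics/crop.png

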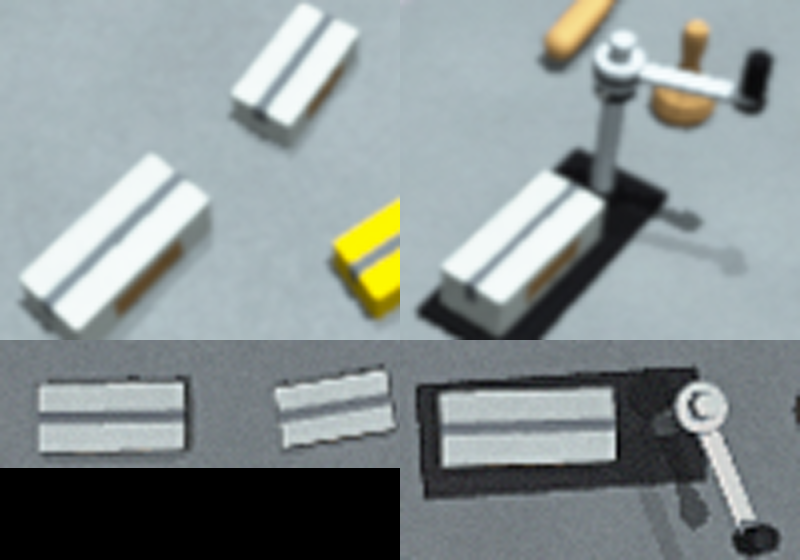

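```bash
cat >> cam.py <<'E'
K=6
def quads(f,thr,amin=150,amax=1200):
    """white bright quads: corner pixels (approx polygon of closed mask)"""
    g=cv2.resize(f["color"].min(2),None,fx=K,fy=K,interpolation=cv2.INTER_CUBIC)
    g=cv2.GaussianBlur(g,(0,0),2);m=(g>thr).astype(np.uint8)
    m=cv2.morphologyEx(m,cv2.MORPH_CLOSE,np.ones((5*K,5*K),np.uint8));out=[]
    for c in cv2.findContours(m,cv2.RETR_EXTERNAL,cv2.CHAIN_APPROX_NONE)[0]:
        a=cv2.contourArea(c)/K/K
        if amin<a<amax:
            q=fitquad(c)
            if q is not None:out.append((a,(q+.5)/K-.5))
    return out
def fitquad(c):
    h=cv2.convexHull(c)
    for e in np.linspace(.01,.12,30):
        q=cv2.approxPolyDP(h,e*cv2.arcLength(h,True),True)[:,0]
        if len(q)==4:break
    else:return None
    P=c[:,0].astype(float);L=[]
    for i in range(4):
        a,b=q[i].astype(float),q[(i+1)%4].astype(float);n=np.linalg.norm(b-a);u=(b-a)/n
        s=(P-a)@u;d=np.abs((P-a)@[-u[1],u[0]])
        k=(s>.12*n)&(s<.88*n)&(d<2*K)
        if k.sum()<8:return None
        vx,vy,x,y=cv2.fitLine(P[k].astype(np.float32),cv2.DIST_HUBER,0,.01,.01).ravel();L.append(np.cross([x,y,1],[x+vx,y+vy,1]))
    C=[np.cross(L[i-1],L[i]) for i in range(4)];return np.array([p[:2]/p[2] for p in C])
E
python3 - <<'E'
from cam import *
s=load("side0.npy");t=load("top0.npy")
np.set_printoptions(precision=4,suppress=True)
print(s["color"].min(2)[275:290:2,190:225:3]);
for f,th in((t,148),(s,195),(s,205)):
    print("--")
    for a,q in quads(f,th):
        if f is s and not(170<q[:,0].mean()<320 and q[:,1].mean()>150):continue
        for z in (.04,.05,.062):
            P=onplane(f,q,z)[:,:2];e=np.linalg.norm(np.roll(P,-1,0)-P,axis=1)
            print(round(a),q.mean(0).round(1),z,P.mean(0),e)
E
```

```text
[[170 188 240 243 243 195 140 236 245 245 236 132]
 [173 235 244 244 222 137 211 245 245 244 159 118]
 [226 243 244 240 149 159 243 245 245 208 116 117]
 [243 244 243 184 150 233 245 246 236 113  93 126]
 [244 243 220 138 228 245 246 245 156  49  89 144]
 [243 239 150 186 244 246 246 211  73  50 126 153]
 [241 182 145 239 245 246 236 114  44 110 144 168]
 [211 140 228 244 244 245 155  51  80 141 163 171]]
--
586 [172.4 204. ] 0.04 [0.5214 0.3554] [0.0612 0.1333 0.0606 0.1325]
586 [172.4 204. ] 0.05 [0.521  0.3532] [0.0608 0.1324 0.0602 0.1317]
586 [172.4 204. ] 0.062 [0.5205 0.3507] [0.0603 0.1314 0.0597 0.1306]
395 [228.3 201.8] 0.04 [0.533  0.1482] [0.0532 0.1014 0.0535 0.102 ]
395 [228.3 201.8] 0.05 [0.5325 0.1474] [0.0528 0.1007 0.0531 0.1013]
395 [228.3 201.8] 0.062 [0.5319 0.1465] [0.0524 0.0999 0.0527 0.1005]
749 [306.7 186.4] 0.04 [ 0.5946 -0.1431] [0.0643 0.1594 0.0679 0.1584]
749 [306.7 186.4] 0.05 [ 0.5937 -0.1419] [0.0639 0.1584 0.0674 0.1573]
749 [306.7 186.4] 0.062 [ 0.5926 -0.1405] [0.0634 0.1571 0.0669 0.1561]
245 [354.7 193.7] 0.04 [ 0.5708 -0.3222] [0.0175 0.2779 0.
[... 1345 characters left out ...]

859 [203.1 279.6] 0.062 [0.5146 0.3575] [0.0608 0.1318 0.0606 0.1282]
452 [248.6 235.2] 0.04 [0.5317 0.1489] [0.0562 0.0995 0.0557 0.1   ]
452 [248.6 235.2] 0.05 [0.527  0.1536] [0.0556 0.0985 0.0551 0.099 ]
452 [248.6 235.2] 0.062 [0.5213 0.1592] [0.055  0.0973 0.0545 0.0978]
193 [202.3 192.8] 0.04 [0.7761 0.1286] [0.062  0.06   0.0564 0.059 ]
193 [202.3 192.8] 0.05 [0.7689 0.1334] [0.0614 0.0594 0.0559 0.0585]
193 [202.3 192.8] 0.062 [0.7603 0.1393] [0.0606 0.0587 0.0552 0.0577]
573 [290.4 173.6] 0.04 [ 0.6024 -0.1544] [0.1575 0.0686 0.1562 0.0701]
573 [290.4 173.6] 0.05 [ 0.597  -0.1467] [0.1559 0.068  0.1547 0.0694]
573 [290.4 173.6] 0.062 [ 0.5905 -0.1375] [0.154  0.0671 0.1528 0.0686]
```

```bash
cat >> cam.py <<'E'
def pose(f,q,z):
    P=onplane(f,q,z)[:,:2];E=np.roll(P,-1,0)-P
    i=0 if np.linalg.norm(E[0]+0)+np.linalg.norm(E[2])>np.linalg.norm(E[1])+np.linalg.norm(E[3]) else 1
    d=E[i]-E[(i+2)%4];a=np.arctan2(d[1],d[0])
    return P.mean(0),a%np.pi   # centre, angle of long axis
def find(f,thr,near,z,r=.05):
    best=None
    for a,q in quads(f,thr):
        c,an=pose(f,q,z)
        if np.linalg.norm(c-near)<r: best=(c,an,q)
    return best
def height(f,g,qa,qb): return tri(f,[qa.mean(0)],g,[qb.mean(0)])[0]
E
python3 - <<'E'
from cam import *
from rig import *
from scipy.spatial.transform import Rotation as R
np.set_printoptions(precision=4,suppress=True)
s=load("side0.npy");t=load("top0.npy")
for n,near,z in(("large",(.592,-.14),.062),("mid",(.521,.353),.05),("small",(.533,.148),.04)):
    a=find(t,148,near,z);b=find(s,200,near,z)
    print(n,a[0],a[1],b[0],b[1],"tri",height(t,s,a[2],b[2]))
# knob: dark blob; collar: bright disc
for f,(x0,y0,x1,y1) in((t,(352,203,376,224)),(s,(340,120,360,145))):
    c=f["color"][y0:y1,x0:x1].max(2);c=cv2.resize(c,None,fx=4,fy=4,interpolation=cv2.INTER_CUBIC);m=(c<75).astype(np.uint8)
    n,l,st,ce=cv2.connectedComponentsWithStats(m);print("knob",[(st[i],(ce[i]+.5)/4-.5+[x0,y0]) for i in range(1,n) if st[i][4]>200])
# plate
m=(cv2.resize(t["color"].max(2)[165:215,270:360],None,fx=4,fy=4,interpolation=cv2.INTER_CUBIC)<70).astype(np.uint8)
c=max(cv2.findContours(m,cv2.RETR_EXTERNAL,cv2.CHAIN_APPROX_NONE)[0],key=cv2.contourArea)
q=(cv2.boxPoints(cv2.minAreaRect(c))+.5)/4-.5+[270,165];print("plate",pose(t,q,.012),onplane(t,q,.012)[:,:2])
print(R.from_rotvec(read_state()["tool_rot"]).as_matrix())
E
```

```text
large [ 0.5926 -0.1405] 1.5973845184815296 [ 0.5906 -0.1376] 1.6100968816156835 tri [ 0.5936 -0.1411  0.0549  0.0009]
mid [0.521  0.3532] 1.6091613277461285 [0.5202 0.354 ] 1.6025842431850401 tri [0.5215 0.3546 0.0455 0.001 ]
small [0.533  0.1482] 1.753408745465164 [0.5317 0.1492] 1.7526317508685687 tri [0.5331 0.1485 0.0361 0.    ]
knob [(array([  24,   32,   47,   33, 1099], dtype=int32), array([363.5829, 214.6159]))]
knob [(array([  18,   33,   33,   60, 1278], dtype=int32), array([348.3281, 135.1326]))]
plate (array([ 0.592 , -0.1771]), np.float64(1.651500614542914)) [[ 0.6375 -0.0375]
 [ 0.6596 -0.3088]
 [ 0.5463 -0.316 ]
 [ 0.5246 -0.0462]]
[[ 0.9415  0.3371 -0.0008]
 [ 0.3371 -0.9415  0.0022]
 [-0.0001 -0.0023 -1.    ]]
```

```bash
cat > act.py <<'E'
from rig import *
import numpy as np
from cam import *
from scipy.spatial.transform import Rotation as R
np.set_printoptions(precision=4,suppress=True)
def down(phi): # closing line along angle phi (mod pi), tool down; choose the reachable half turn
    c=np.cos(phi);s=np.sin(phi)
    return R.from_matrix([[-s,c,0],[c,s,0],[0,0,-1.]]).as_rotvec()
def best(pos,phi):
    q0=read_state()["joint_positions"];c=[]
    for p in(phi,phi+np.pi):
        q=solve_ik(pos,down(p))
        if q is not None:c.append((np.abs(np.array(q)-q0).max(),p))
    return min(c)[1]
def st(m=""):
    s=read_state();print(m,"t%.1f"%s["time_s"],s["tool_pos"],"F",s["force"].round(1),"open %.4f grip %.1f"%(s["opening"],s["grip_force"]))
    return s
def lower(xy,z,floor,df=2.5,step=.001):
    """straight steps down until the outside force changes by df upward"""
    f0=read_state()["force"][2]
    while z>floor:
        z-=step;move_straight([*xy,z],max_speed=.03)
        if read_state()["force"][2]-f0>df:break
    return z
E
python3 - <<'E'
from act import *
xy=(.5212,.3535);yaw=1.606
p=read_state()["tool_pos"];move_straight([p[0],p[1],.36],max_speed=.3)
phi=best([*xy,.25],yaw-np.pi/2);print(phi)
move_pose([*xy,.16],down(phi));st("above")
move_straight([*xy,.012],max_speed=.12);st("down")
command_gripper(.04,20);st("grip")
move_straight([*xy,.05],max_speed=.1);st("lift")
E
```

```text
0.035203673205103536
above t4.3 [0.5219 0.3526 0.16  ] F [-0.4  0.2  0.1] open 0.0928 grip 0.0
down t5.7 [0.5217 0.3541 0.0129] F [ 0.3  0.4 -0.5] open 0.0931 grip 0.0
grip t6.3 [0.5216 0.3535 0.0122] F [0.4 1.1 0. ] open 0.0619 grip 20.0
lift t6.8 [0.5211 0.3532 0.0501] F [-0.8 -0.6 -4.3] open 0.0620 grip 20.0
```

```bash
python3 - <<'E'
from act import *
xy=(.5916,-.139);phi=.033
p=(.5212,.3535);move_straight([*p,.17],max_speed=.2)
move_pose([*xy,.17],down(phi));st("above")
move_straight([*xy,.079],max_speed=.1);st("near")
z=lower(xy,.079,.071);st("set %.4f"%z)
command_gripper(.075);st("open")
move_straight([*xy,.20],max_speed=.15)
# side-step towards small carton
move_pose([.533,.1485,.19],down(best([.533,.1485,.19],1.753-np.pi/2)));st("away")
for n in("side","top"):
    f=grab_frame(n);np.save(f"{n}1.npy",f,allow_pickle=True)
import cv2
a,b=[load(n+"1.npy")["color"] for n in("side","top")]
r=lambda m:cv2.resize(m,None,fx=4,fy=4,interpolation=cv2.INTER_CUBIC)
cv2.imwrite("pics/mid.png",np.hstack([r(a[125:215,255:355]),r(b[150:240,270:370])])[:,:,::-1])
E
```

```text
above t9.4 [ 0.592  -0.1367  0.1703] F [-0.1  0.5 -3.7] open 0.0621 grip 20.0
near t10.4 [ 0.5923 -0.1389  0.0798] F [ 0.1  0.1 -3.8] open 0.0621 grip 20.0
set 0.0730 t11.9 [ 0.5919 -0.139   0.0741] F [-3.   0.1  4.3] open 0.0619 grip 20.0
open t12.4 [ 0.5916 -0.139   0.0728] F [-0.3 -0.5  0.6] open 0.0747 grip 0.0
away t14.5 [0.5339 0.1464 0.1895] F [ 0.8 -0.4  0.3] open 0.0751 grip 0.0
```

View pics/mid.png

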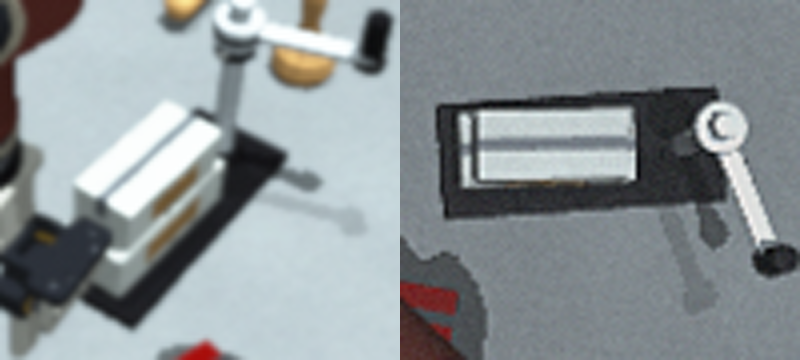

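```bash
sed -i 's/^def quads(f,thr,amin=150,amax=1200):/def quads(f,thr,amin=150,amax=1200,kw=5):/; s/np.ones((5\*K,5\*K),np.uint8)/np.ones((5*K,kw*K),np.uint8)/; s/^def find(f,thr,near,z,r=.05):/def find(f,thr,near,z,r=.05,kw=5):/; s/in quads(f,thr):/in quads(f,thr,kw=kw):/' cam.py
python3 - <<'E'
from cam import *
np.set_printoptions(precision=4,suppress=True)
for n,ths in(("top",(140,148,156)),("side",(195,205,215))):
  f0,f1=load(n+"0.npy"),load(n+"1.npy")
  for th in ths:
    for kw in((1,) if n=="top" else (5,)):
      for nm,f,z in(("large0",f0,.062),("mid1",f1,.112)):
        r=find(f,th,(.592,-.14),z,kw=kw)
        if r is None: print(n,th,nm,None);continue
        P=onplane(f,r[2],z)[:,:2];print(n,th,nm,r[0],r[1],np.linalg.norm(np.roll(P,-1,0)-P,axis=1),r[2].round(1).tolist())
E
```

```text
top 140 large0 [ 0.5925 -0.1404] 1.6008704095677424 [0.0651 0.1584 0.066  0.1564] [[327.5, 177.3], [328.7, 194.9], [285.5, 195.7], [285.1, 177.8]]
top 140 mid1 [ 0.5901 -0.1418] 1.5972783305797063 [0.0587 0.139  0.0617 0.1365] [[327.8, 177.4], [328.6, 193.9], [289.4, 194.7], [289.4, 177.4]]
top 148 large0 [ 0.5926 -0.1405] 1.5973845184815296 [0.0634 0.1571 0.0669 0.1561] [[327.6, 177.6], [328.5, 194.7], [285.7, 195.7], [285.2, 177.6]]
top 148 mid1 [ 0.5902 -0.1416] 1.603270323404957 [0.0589 0.1392 0.0606 0.1355] [[327.5, 177.3], [328.6, 193.7], [289.4, 194.7], [289.4, 177.7]]
top 156 large0 [ 0.5924 -0.1406] 1.5948289531807767 [0.063  0.1578 0.0656 0.1538] [[327.3, 177.8], [328.5, 194.8], [285.6, 195.5], [285.6, 177.8]]
top 156 mid1 [ 0.5901 -0.1416] 1.6011590486856613 [0.057  0.138  0.0611 0.1345] [[327.4, 177.6], [328.4, 193.5], [289.6, 194.7], [289.6, 177.6]]
side 195 large0 [ 0.5907 -0.1375] 1.6104122813267925 [0.1556 0.0688 0.1557 0.0702] [[310.9, 165.8], [285.3, 190.3], [269.8, 181.1], [295.4, 157.3]]
side 195 mid1 None
side 205 large0 [ 0.5905 -0.1375] 1.6108565267349564 [0.154  0.0671 0.1528 0.0686] [[310.6, 165.8], [285.3, 190.1], [270.3, 180.9], [295.4, 157.6]]
side 205 mid1 [ 0.5895 -0.137 ] 1.5867253481462367 [0.1299 0.0652 0.1394 0.0687] [[310.0, 158.8], [287.1, 178.9], [272.3, 169.8], [296.4, 148.8]]
side 215 large0 [ 0.5903 -0.1376] 1.609974755793812 [0.1507 0.0655 0.1512 0.0668] [[310.4, 165.8], [285.6, 189.5], [270.4, 181.1], [295.4, 158.0]]
side 215 mid1 [ 0.5891 -0.1368] 1.5867403716364128 [0.1287 0.0634 0.1361 0.0662] [[309.8, 158.8], [287.2, 178.7], [272.8, 169.8], [296.4, 149.3]]
```

```bash
python3 - <<'E'
from act import *
a=(.5916,-.139);b=(.5936,-.1387);phi=.033;p2=.041
move_pose([*a,.18],down(phi))
move_straight([*a,.075],max_speed=.15)
command_gripper(.04,20);st("grip")
move_straight([*a,.081],max_speed=.05);st("lift")
move_straight([*b,.081],rotation=down(p2),max_speed=.03)
move_straight([*b,.078],max_speed=.05)
z=lower(b,.078,.074);s=st("set %.4f"%z)
command_gripper(.075);st("open")
move_straight([*b,.19],max_speed=.15)
x=(.5335,.1485)
move_pose([*x,.19],down(best([*x,.19],1.753-np.pi/2)));st("away")
for n in("side","top"):
    f=grab_frame(n);np.save(f"{n}2.npy",f,allow_pickle=True)
t=load("top2.npy");sd=load("side2.npy")
for th in(140,148,156):
    r=find(t,th,(.592,-.14),.112,kw=1);print(th,r and r[:2])
for th in(203,207,215):
    r=find(sd,th,(.592,-.14),.112);print(th,r and r[:2])
E
```

```text
grip t17.0 [ 0.5921 -0.1391  0.076 ] F [-0.1 -0.1  4.4] open 0.0620 grip 20.0
lift t17.3 [ 0.5912 -0.1392  0.0807] F [-0.6  0.6 -2.8] open 0.0618 grip 20.0
set 0.0750 t18.5 [ 0.5938 -0.1387  0.0761] F [-3.1 -0.2  4.7] open 0.0613 grip 20.0
open t19.0 [ 0.5936 -0.1387  0.0748] F [ 0.1  0.2 -0.2] open 0.0749 grip 0.0
away t21.0 [0.5344 0.1463 0.1894] F [-0.3 -0.6 -0.3] open 0.0747 grip 0.0
140 (array([ 0.5928, -0.1415]), np.float64(1.596997449930268))
148 (array([ 0.5928, -0.1416]), np.float64(1.592334438803094))
156 (array([ 0.5928, -0.1415]), np.float64(1.597797089111735))
203 (array([ 0.5847, -0.1429]), np.float64(1.7291428165348763))
207 (array([ 0.5904, -0.1365]), np.float64(1.5820762757673228))
215 (array([ 0.591 , -0.1368]), np.float64(1.6036130388003884))
```

```bash
python3 - <<'E'
from act import *
x=(.5335,.1487);b=(.5936,-.1388);p2=.038
command_gripper(.085)
ph=best([*x,.19],1.753-np.pi/2)
move_pose([*x,.15],down(ph))
move_straight([*x,.010],max_speed=.12)
command_gripper(.03,14);st("grip")
move_straight([*x,.22],max_speed=.2);st("lift")
move_pose([*b,.22],down(p2))
move_straight([*b,.127],max_speed=.1);st("near")
z=lower(b,.127,.119,df=2);st("set %.4f"%z)
command_gripper(.07);st("open")
move_straight([*b,.25],max_speed=.15)
k=(.45,.10)
move_pose([*k,.28],down(.0));st("away")
for n in("side","top"):
    f=grab_frame(n);np.save(f"{n}3.npy",f,allow_pickle=True)
t=load("top3.npy");sd=load("side3.npy")
for th in(140,148,156):
    r=find(t,th,(.592,-.14),.152,kw=1);print(th,r and r[:2])
for th in(203,207,215):
    r=find(sd,th,(.592,-.14),.152);print(th,r and r[:2])
c=lambda m:cv2.resize(m,None,fx=4,fy=4,interpolation=cv2.INTER_CUBIC)
cv2.imwrite("pics/small.png",np.hstack([c(sd["color"][115:215,260:360]),c(t["color"][150:250,275:375])])[:,:,::-1])
# knob/collar
for f,(x0,y0,x1,y1) in((t,(352,203,376,224)),(sd,(340,120,360,145))):
    c=f["color"][y0:y1,x0:x1].max(2);c=cv2.resize(c,None,fx=4,fy=4,interpolation=cv2.INTER_CUBIC);m=(c<75).astype(np.uint8)
    n,l,q,ce=cv2.connectedComponentsWithStats(m);i=1+np.argmax(q[1:,4]);e=(ce[i]+.5)/4-.5+[x0,y0];print("knob",q[i],e,onplane(f,e,.195))
P=project(t,[[.5997,-.2718,.195]]);print(P)
E
```

```text
grip t23.7 [0.5337 0.1487 0.0102] F [-0.5  1.1  1.2] open 0.0557 grip 14.0
lift t24.9 [0.5327 0.148  0.2187] F [-0.7 -0.  -1.9] open 0.0565 grip 14.0
near t27.1 [ 0.5942 -0.1386  0.1278] F [ 0.4  0.4 -2. ] open 0.0557 grip 14.0
set 0.1210 t28.6 [ 0.5939 -0.1388  0.1222] F [-1.2 -1.5  5.8] open 0.0560 grip 14.0
open t29.1 [ 0.5935 -0.1388  0.1208] F [0.4 0.7 0.1] open 0.0697 grip 0.0
away t31.2 [0.451  0.0985 0.2796] F [ 0.4 -0.3 -0.1] open 0.0698 grip 0.0
140 (array([ 0.5912, -0.1455]), np.float64(1.5608319483000654))
148 (array([ 0.5913, -0.1453]), np.float64(1.5588796841944317))
156 (array([ 0.5914, -0.1452]), np.float64(1.5579813628510655))
203 None
207 None
215 None
knob [  25   33   46   32 1078] [363.5675 214.6333] [[ 0.4889 -0.3145  0.195 ]]
knob [  20   33   30   60 1177] [348.3807 134.998 ] [[ 0.484  -0.3096  0.195 ]]
[[350.7128 181.325 ]]
```

View pics/small.png

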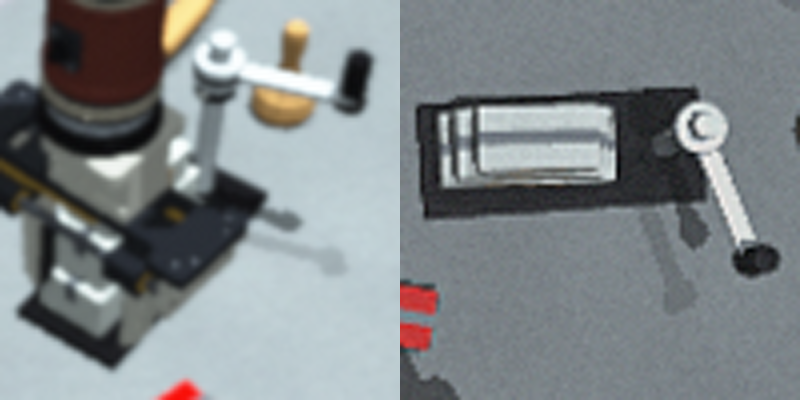

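```bash
python3 - <<'E'
from act import *
k=(.488,-.312);post=np.array([.6015,-.2718])
r=np.array(k)-post;th=np.arctan2(r[1],r[0]);print(th,np.linalg.norm(r))
tang=th-np.pi/2
for d in np.linspace(0,-1.5,4):
    a=th-0+d
phi=best([*k,.30],tang);print(phi)
# feasibility along the arc with tool turning along
qs=[]
for e in np.linspace(0,1,6):
    a=th+e*((1.6515-2*np.pi if th<0 else 1.6515)-th);c=post+.12*np.array([np.cos(a),np.sin(a)])
    for nm,p in(("A",a-np.pi/2),("B",a+np.pi/2)):
        q=solve_ik([*c,.184],down(p));print(nm,round(a,2),c,None if q is None else np.array(q)[[0,6]].round(2))
move_pose([*k,.30],down(phi));st("above knob")
for n in("side","top"):
    f=grab_frame(n);np.save(f"{n}4.npy",f,allow_pickle=True)
t=load("top4.npy");sd=load("side4.npy")
for t_ in(203,215):
    q=find(sd,t_,(.592,-.14),.152);print(q and q[:2])
c=lambda m:cv2.resize(m,None,fx=7,fy=7,interpolation=cv2.INTER_CUBIC)
cv2.imwrite("pics/stack.png",np.hstack([c(sd["color"][135:215,262:318]),c(t["color"][150:230,278:334])])[:,:,::-1])
E
```

```text
-2.801194405459027 0.12040884519004412
-1.2303980786641304
A -2.8 [ 0.4884 -0.3119] [1.2  1.65]
B -2.8 [ 0.4884 -0.3119] [ 0.88 -1.04]
A -3.17 [ 0.4815 -0.2687] [1.15 1.25]
B -3.17 [ 0.4815 -0.2687] [ 0.78 -1.42]
A -3.53 [ 0.4906 -0.226 ] [1.05 0.86]
B -3.53 [ 0.4906 -0.226 ] [ 0.63 -1.79]
A -3.9 [ 0.5143 -0.1893] [0.92 0.49]
B -3.9 [ 0.5143 -0.1893] [ 0.48 -2.17]
A -4.27 [ 0.5496 -0.1636] [0.78 0.14]
B -4.27 [ 0.5496 -0.1636] [ 0.35 -2.53]
A -4.63 [ 0.5918 -0.1522] [ 0.67 -0.19]
B -4.63 [ 0.5918 -0.1522] [-0.21 -2.38]
above knob t32.9 [ 0.4889 -0.3096  0.3003] F [ 0.   1.  -0.5] open 0.0699 grip 0.0
(array([ 0.5878, -0.1335]), np.float64(1.43340550570268))
(array([ 0.591 , -0.1369]), np.float64(1.6012883573195924))
```

View pics/stack.png

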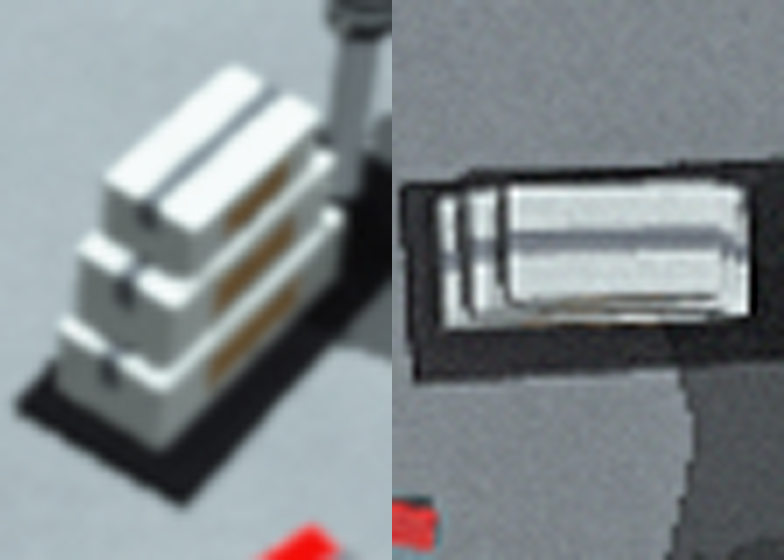

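```bash
python3 - <<'E'
from act import *
k=(.488,-.312);post=np.array([.6015,-.2718]);th=-2.8012
z=.183
move_straight([*k,z],rotation=down(th-np.pi/2),max_speed=.15);st("at knob")
command_gripper(.015,10);s=st("grip")
f0=s["force"]
end=1.6515-2*np.pi
a=th;F=0
while a>end-.12:
    a-=.13 if a>end+.25 else .025
    c=post+.12*np.array([np.cos(a),np.sin(a)])
    move_straight([*c,z],rotation=down(a-np.pi/2),max_speed=.08 if a>end+.25 else .03)
    s=read_state();d=np.array([np.sin(a),-np.cos(a)]) # direction of travel
    F=(s["force"]-f0)[:2]@d
    print(round(a-end,3),"along %.1f"%F,"F",s["force"].round(1),"op %.4f"%s["opening"],"t%.1f"%s["time_s"])
    if F<-7:break
E
```

```text
at knob t36.2 [ 0.488  -0.312   0.1831] F [-0.3  0.  -0. ] open 0.0700 grip 0.0
grip t37.0 [ 0.4878 -0.3125  0.1829] F [-0.8 -1.5 -0.6] open 0.0240 grip 10.0
1.7 along 1.5 F [-2.8 -0.4  1. ] op 0.0238 t37.4
1.57 along 1.8 F [-3.8  0.1  1.5] op 0.0235 t37.7
1.44 along 2.1 F [-3.1  0.7  1.3] op 0.0238 t38.1
1.31 along 1.4 F [-2.1  0.2  1.2] op 0.0236 t38.4
1.18 along 2.0 F [-0.9  0.6 -0.2] op 0.0238 t38.8
1.05 along 2.1 F [ 0.4  0.2 -0.6] op 0.0239 t39.1
0.92 along 1.7 F [ 0.4 -0.2 -1.1] op 0.0239 t39.4
0.79 along 0.9 F [ 1.5 -2.2 -1.5] op 0.0237 t39.8
0.66 along 2.3 F [ 3.2 -2.4 -2.6] op 0.0241 t40.1
0.53 along 2.1 F [ 3.1 -3.5 -2.3] op 0.0238 t40.5
0.4 along 2.0 F [ 2.7 -3.8 -2.2] op 0.0239 t40.8
0.27 along 0.8 F [ 1.1 -4.4 -0.2] op 0.0236 t41.1
0.14 along 1.2 F [ 1.5 -6.  -1.1] op 0.0242 t41.8
0.115 along 1.5 F [ 1.8 -6.6  1. ] op 0.0241 t42.1
0.09 along 1.2 F [ 1.2 -5.8 -0.6] op 0.0240 t42.3
0.065 along 1.4 F [ 1.3 -5.8  0.5] op 0.0239 t42.6
0.04 along 1.5 F [ 1.3 -5.5 -0.9] op 0.0240 t42.8
0.015 along 2.2 F [ 1.8 -5.1  0.6] op 0.0237 t43.1
-0.01 along -0.9 F [-1.3 -6.3  2.2] op 0.0237 t43.3
-0.035 along -7.0 F [-7.6 -5.5  5.6] op 0.0237 t43.6
```

```bash
python3 - <<'E'
from act import *
post=np.array([.6015,-.2718]);a=1.6515-2*np.pi-.045
c=post+.12*np.array([np.cos(a),np.sin(a)])
move_straight([*c,.183],rotation=down(a-np.pi/2),max_speed=.03);st("press")
command_gripper(.06);st("open")
move_straight([*c,.30],max_speed=.15)
move_pose([.45,-.40,.35],down(-1.2));st("away")
for n in("side","top"):
    f=grab_frame(n);np.save(f"{n}5.npy",f,allow_pickle=True)
t=load("top5.npy");sd=load("side5.npy")
k=lambda m:cv2.resize(m,None,fx=4,fy=4,interpolation=cv2.INTER_CUBIC)
cv2.imwrite("pics/end.png",np.hstack([k(sd["color"][110:220,255:355]),k(t["color"][140:250,275:375])])[:,:,::-1])
for f,n in((t,"t"),(sd,"s")):
    u=project(f,[[*c,.195]])[0];x,y=int(u[0])-14,int(u[1])-14
    g=cv2.resize(f["color"][y:y+28,x:x+28].max(2),None,fx=4,fy=4,interpolation=cv2.INTER_CUBIC);m=(g<60).astype(np.uint8)
    nn,l,q,ce=cv2.connectedComponentsWithStats(m);i=1+np.argmax(q[1:,4]);e=(ce[i]+.5)/4-.5+[x,y];print(n,q[i],e,onplane(f,e,.195),"cmd",c)
E
```

```text
press t43.8 [ 0.5914 -0.1545  0.1826] F [-8.4 -7.2  6.9] open 0.0242 grip 10.0
open t44.6 [ 0.5972 -0.1518  0.183 ] F [0.6 0.9 0. ] open 0.0601 grip 0.0
away t46.6 [ 0.4511 -0.3981  0.3495] F [0.2 1.1 0.4] open 0.0601 grip 0.0
t [ 40  53  37  32 892] [314.102  183.6404] [[ 0.59   -0.1491  0.195 ]] cmd [ 0.5972 -0.1519]
s [  50   40   28   63 1231] [295.7722 146.6039] [[ 0.5827 -0.1416  0.195 ]] cmd [ 0.5972 -0.1519]
```

View pics/end.png

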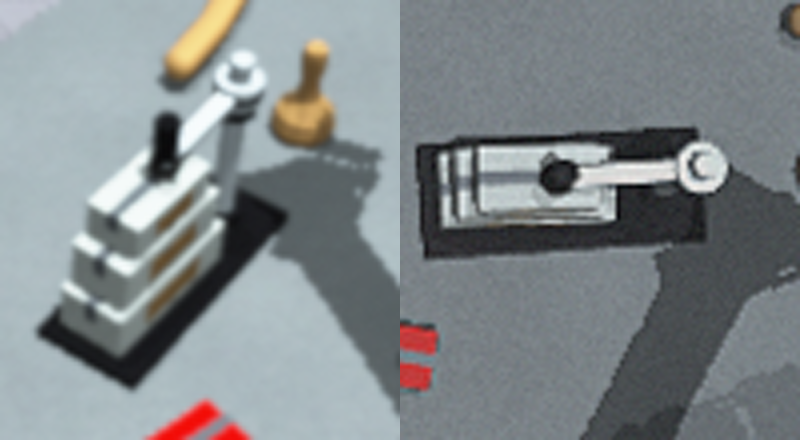

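```bash
python3 - <<'E'
from rig import *
print(job_done())
E
```

```text
the job is handed in; nothing more can be done
None
```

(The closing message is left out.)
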